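Run the hourglass carriage to its display end

TASK

The hourglass stands on a carriage that stays locked to its rail unless the orange release pad on it is pressed down. With the fingertips press the pad down and keep it held down while you push the carriage along its rail, all the way to the end stop with the red bumpers, then let the pad come up so that the carriage stays locked there. Nothing needs grasping: do not touch the hourglass, and leave the loose things on the shelf top where they stand.

Things in the scene. Friction and masses are not known exactly. Their poses are not given: they have to be found in the camera images.
- display_rail: fixed slide: dark steel base 110 x 480 mm with two bright steel rods and a block 56 mm high at each end. Origin: centre of the base's underside, on the table. Its own +y runs along the rail towards the red end stop (red block, red bumpers); its -y end has a steel block with black bumpers. It stands at any yaw within 0.4 rad.
- carriage (a joint): slide of the aluminium carriage (100 x 240 mm, deck top 46 mm up) along the rail's +y: 0 at the black bumpers, 0.18 m hard against the red bumpers (a stop). Starts within 3 mm of 0. Pad down: about 1 N of drag, stops when left. Pad up: a pin stands between two teeth of a bar under the carriage (a tooth every 12 mm, 3 mm play either way); the last gap is at the red stop.
- carriage_deck (a point): centre of the carriage's deck top; the pad's centre lies 70 mm from it towards the rail's -y, the hourglass's axis 75 mm towards +y
- release_pad (a joint): how far the orange release pad is pressed down: 0 up (lock on), 0.008 m fully down. The spring pushes back with 3 N at the start and 7 N fully down. A press of more than 3 mm frees the lock; let go, the pad springs back up.
- pad_top (a point): centre of the top face of the orange pad, a flat square 62 x 62 mm (three thin black stripes) whose face lies about 60 mm above the table when up. It rides on the carriage inside a black square collar of 84 mm outside and 66 mm inside; the pad stands 2 mm above the collar when up and 6 mm below its rim when fully down, so shut fingertips pressing it can also push on the collar's inner walls.
- hourglass: bronze hourglass frame fixed on a stiff swivel on the carriage, 64 mm diameter, 80 mm high, its top 126 mm above the table; origin: centre of its underside. Not to be touched.
- teal_die: loose teal acrylic die, 32 mm cube, standing near the robot's side of the rail; origin: centre of its underside
- dice_cup: loose bone-white dice cup, 72 mm across, 85 mm high, beyond the rail; origin: centre of its underside
- card_box: loose purple card box lying flat, 68 x 95 x 24 mm, on the robot's side of the rail; origin: centre of its underside
- turntable: fixed steel display turntable (switched off), 200 mm diameter, top 30 mm above the table; origin: centre of its underside
- tracker_wheel: loose grey initiative tracker wheel, 90 mm diameter, 24 mm high, on the turntable
- pawn: loose brass pawn, 28 mm diameter, 47 mm high, on the turntable
- bone_die: loose bone-white die, 24 mm cube, on the turntable

How it is judged:
By the outcome, as a careful person would: the job done as asked, in the order asked, and still so for the second after the job is handed in, with the robot touching nothing.
It also fails if it takes over 40 s, if anything falls off the work surface, if the arm or the gripper's body presses on something with over 40 N, if the wrist force passes 120 N, or if a joint passes its speed limit or range.

ROBOT

A 6-joint arm with a two-finger parallel gripper is mounted at the origin on the work surface. World frame = base frame: x ahead of the robot, y to its left, z up, the work surface at z = 0. Lengths are in m, angles in rad, forces in N, time in s.
With the tool pointing down it reaches from about 0.25 to 0.775 m from the base axis. Payload 8.9 kg.
Tool frame: the origin (TCP) lies at the very end of the fingers, on their centre line; the grasp point (between the pads) lies 19 mm behind it; z points along the fingers, y is the line along which they close (so a half turn about z gives the same grasp; the last joint's range is limited). The gripper opens to 85 mm and grips with 20 to 120 N. Pads are 22 mm wide; open, the fingers measure 114 mm over their backs; the gripper's body (76 mm by 85 mm) begins 54 mm behind the grasp point. The pads swing forward as they close: fully open they stand 13 mm farther back than shut.
Start: joints at [1.036, 0.291, -0.153, 1.127, 0, 1.431], TCP at [0.202, 0.484, 0.231] pointing down, gripper open.
Joint ranges: [-2.52, 2.52], [-0.91, 1.74], [-1.3, 1.37], [-1.96, 2.02], [-1.52, 1.47], [-3.14, 3.14]. Speed limits (rad/s): [2.22, 2.22, 2.79, 3.14, 3.14, 3.14].

INTERFACE

Orientations are given as a 3x3 rotation matrix whose columns are the frame's x, y, z axes.
In Python, from cell import bot gives the robot as it stands.
- The arm moves only by the tool step_arm, never from a script. Its argument "deltas" is a list of rows, each a list of 3 entries, a list of its own where there are three numbers: the turn, a rotation vector about the tool's x, y, z in degrees, then the shift along the tool's x, y, z in cm, then the finger opening in cm, from 0 to 8.54. A call has 1 to 20 rows; each row is the pose to reach, as a shift and turn from the pose commanded when the call began, along the tool's axes at that moment; what a row does not reach only later rows make up. A row lasts 1/10 s, in which the tool goes at most 50 mm and 8.59 degrees, less where a joint would pass 70% of its speed; a pose out of reach is approached as far as the arm can. A call with a gripper value outside its range is refused whole. The fingers move at their own pace and stop on an object; "grip_force" is the grip in N (left out, the last holds). Time passes only in rows, so rows that repeat a pose let the fingers close. It gives the time, the measured TCP pose, the force, the opening and the grip force at its end, in the units of the state.
- bot.get_state(): the state, without advancing time (a new reading comes with each control period).
- bot.grab_frame(name): name is "scene" or "side" or "wrist"; returns a dict with "img" (420x560x3 uint8, red, green, blue), "fovy" (degrees; the focal length in pixels is half the picture's height over the tangent of half this angle, whatever the lens; pixels are square), "cx", "cy" (the principal point, pixels), "extrinsics" (4x4, takes a point from camera to world coordinates); the wrist camera has in their place "T_tool_cam" (4x4, takes a point from camera to tool coordinates, whose origin is the TCP and whose axes are the flange's). Camera axes: x right, y up, looking along -z (the intrinsics and any distortion apply to the point x, -y, -z); pixel columns grow to the right and rows downward; lengths in m; the calibration is good to about 2 mm. A picture is of the moment at which its call begins: read the wrist's pose just before it. There is no depth.
- bot.close_job(): hands the job in; it is judged then, once.
The state is a dict: "clock": time; "joints": joint angles; "qd": joint speeds; "tau": joint torques, N m; "position": TCP position; "ee_rot": TCP orientation; "wrist_force": force on the tool from outside, world axes, zero at the start; "wrist_torque": the same for the moment, N m; "width": finger opening in m; "grip_force": force on a finger pad.
Only numpy, scipy, OpenCV 4.12 (cv2) and the standard library are available. Lean on these libraries where they do the work, as an engineer would, in place of code of your own. Each camera call takes 0.05 s, during which the arm holds its last target. There are 200 camera calls.

## Working session

There is one attempt and no reset: what is moved stays moved. The work goes in short steps, Python scripts to look and compute and a tool call to move; the robot and the scene stay as the last step left them, time stands still between calls to the robot, and variables do not carry over. Pictures are saved under pics/ and viewed, at most 10 in all, crops included, and the job is handed in when it is done.

Besides the shell and the picture viewer there is one more tool, called by a JSON object that holds its "method" and its "body". step_arm: Moves the arm, as the interface text tells. Its arguments: {"type":"object","properties":{"deltas":{"type":"array"},"grip_force":{"type":"number"}},"required":["deltas"]}

```bash
mkdir -p pics; cat > h.py <<'E'
import numpy as np, cv2
from cell import bot
def snap(n,f):
    s=bot.get_state(); d=bot.grab_frame(n); cv2.imwrite(f'pics/{f}.png',cv2.cvtColor(d['img'],cv2.COLOR_RGB2BGR))
    T=d.get('extrinsics')
    if T is None:
        W=np.eye(4);W[:3,:3]=s['ee_rot'];W[:3,3]=s['position'];T=W@np.array(d['T_tool_cam'])
    np.savez(f'pics/{f}.npz',T=T,f=210/np.tan(np.radians(d['fovy'])/2),c=[d['cx'],d['cy']])
    print(n,[k for k in d],{k:v for k,v in d.items() if k not in('img','extrinsics','T_tool_cam')})
def ray(f,uv,z):
    k=np.load(f'pics/{f}.npz');T=k['T'];r=T[:3,:3]@np.array([(uv[0]-k['c'][0])/k['f'],-(uv[1]-k['c'][1])/k['f'],-1])
    return T[:3,3]+r*(z-T[2,3])/r[2]
E
python3 - <<'E'
from h import *
print(bot.get_state())
snap('scene','s1');snap('side','d1')
E
```

```text
{'clock': 0.0, 'joints': array([ 1.03572092e+00,  2.91289633e-01, -1.54078399e-01,  1.12670179e+00,
        2.73733759e-05,  1.43152878e+00]), 'qd': array([ 1.20557861e-05, -1.64380272e-03,  8.57458682e-04,  1.93138287e-04,
       -2.11416149e-05,  1.52801479e-03]), 'tau': array([ 1.36985771e-03, -5.37142539e+01,  3.31374264e+01,  1.56649650e-02,
       -1.64511766e-04,  3.25549354e-05]), 'position': array([0.20217561, 0.48406269, 0.23074533]), 'ee_rot': array([[-9.22685316e-01,  3.85553311e-01, -6.72911529e-04],
       [ 3.85553844e-01,  9.22684704e-01, -1.08154351e-03],
       [ 2.03892495e-04, -1.25736794e-03, -9.99999189e-01]]), 'wrist_force': array([ 0.3288917 ,  1.11343356, -0.15926171]), 'wrist_torque': array([ 0.01291803, -0.00510612, -0.00828394]), 'grip_force': 0.0, 'width': 0.08517244831112812}
scene ['img', 'fovy', 'cx', 'cy', 'extrinsics'] {'fovy': 46.549161006398556, 'cx': 281.0071273070093, 'cy': 215.61295743675504}
side ['img', 'fovy', 'cx', 'cy', 'extrinsics'] {'fovy': 57.56828306657978, 'cx': 282.28835682485095, 'cy': 212.2217258771189}
```

View pics/s1.png

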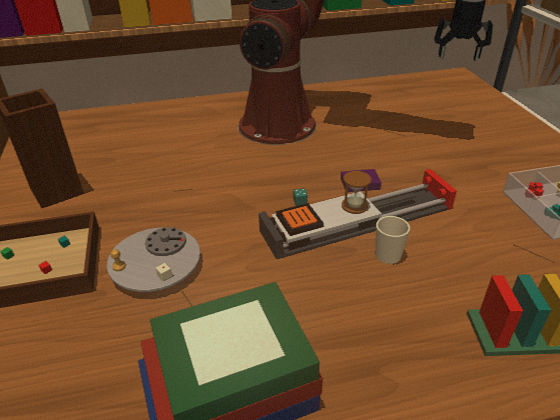

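View pics/d1.png

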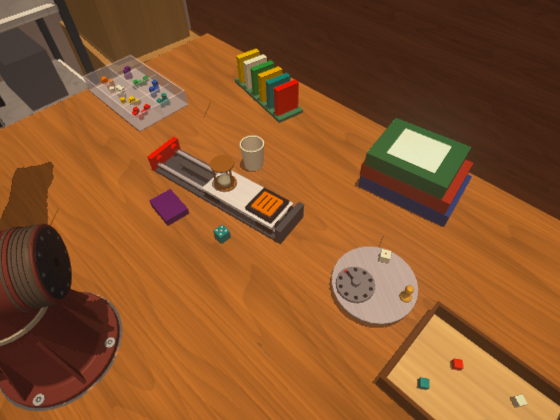

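The scene view shows the pad at about (299,218), the hourglass base at (355,205) and the red block at (438,189). In the side view the pad is at (267,205) and the red block at (164,152). The dice cup and the teal die stand beside the rail.

```bash
python3 - <<'E'
from h import *
for f,p,h,hb in (('s1',(299,218),(355,207),(438,182)),('d1',(267,205),(224,185),(164,148))):
    P,H,R=ray(f,p,.06),ray(f,h,.046),ray(f,hb,.056)
    print(f,P,H,R,np.linalg.norm((H-P)[:2]),[np.degrees(np.arctan2(*(q-P)[[0,1]])) for q in (H,R)])
print(ray('d1',(222,238),0),ray('s1',(300,203),0))
for f in('s1','d1'):
    im=cv2.imread(f'pics/{f}.png'); u,v=((299,218) if f=='s1' else (267,205))
    hsv=cv2.cvtColor(im,cv2.COLOR_BGR2HSV); m=cv2.inRange(hsv,(4,170,150),(18,255,255)); 
    m[:v-25]=0;m[v+25:]=0;m[:,:u-35]=0;m[:,u+35:]=0
    y,x=np.nonzero(m);r=cv2.minAreaRect(np.c_[x,y].astype(np.float32))
    hull=cv2.convexHull(np.c_[x,y]); q=cv2.approxPolyN(hull,4) if hasattr(cv2,'approxPolyN') else hull
    c=np.array([ray(f,t,.06) for t in q.reshape(-1,2)]);print(f,c.round(3).tolist(),c.mean(0))
s=cv2.resize(cv2.imread('pics/d1.png')[130:250,140:310],None,fx=4.5,fy=4.5,interpolation=3);cv2.imwrite('pics/d1c.png',s)
E
```

```text
s1 [ 0.56888297 -0.07697787  0.06      ] [0.54393631 0.06846438 0.046     ] [0.50947434 0.30104037 0.056     ] 0.14756620331655032 [np.float64(-9.73282175079135), np.float64(-8.931442355635685)]
d1 [ 0.55639485 -0.08148114  0.06      ] [0.53236895 0.06486307 0.046     ] [0.50155131 0.30120965 0.056     ] 0.1483033061048157 [np.float64(-9.323302647059723), np.float64(-8.155546924751974)]
[ 4.28617419e-01 -3.86447942e-02  1.11022302e-16] [ 0.43536521 -0.03786853  0.        ]
s1 [[0.596, -0.101, 0.06], [0.537, -0.112, 0.06], [0.525, -0.048, 0.06], [0.59, -0.04, 0.06]] [ 0.56193203 -0.07514077  0.06      ]
d1 [[0.56, -0.198, 0.06], [0.44, -0.071, 0.06], [0.556, 0.048, 0.06], [0.683, -0.086, 0.06]] [ 0.56014153 -0.07677851  0.06      ]
```

View pics/d1c.png

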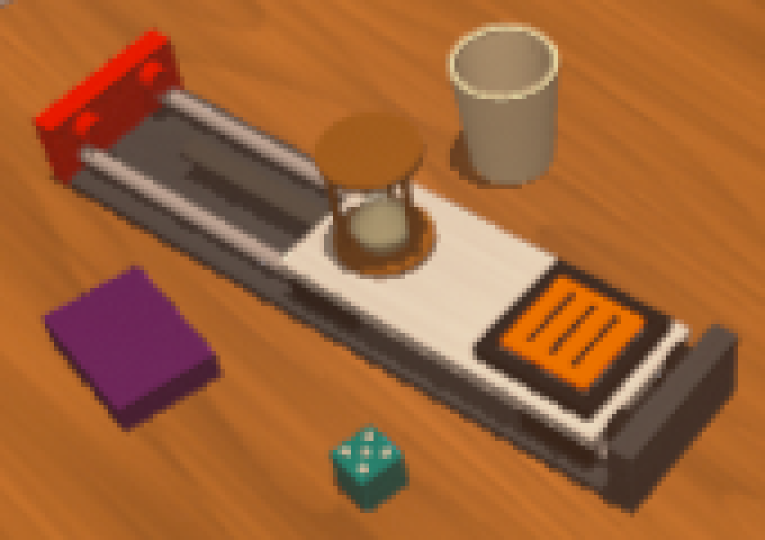

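```bash
cat >> h.py <<'E'
from scipy.spatial.transform import Rotation as Ro
def delta(p,yaw_y):
    s=bot.get_state();R=np.array(s['ee_rot']);a=np.radians(yaw_y);y=np.array([np.cos(a),np.sin(a),0]);z=np.array([0,0,-1.]);G=np.c_[np.cross(y,z),y,z]
    print('turn',np.degrees(Ro.from_matrix(R.T@G).as_rotvec()).round(2),'cm',(100*R.T@(np.array(p)-s['position'])).round(2),'pos',s['position'].round(4))
E
python3 - <<'E'
from h import *
q=lambda u,v,z:ray('d1',(140+u/4.5,130+v/4.5),z)
print([q(u,v,.06).round(4).tolist() for u,v in((560,275),(645,315),(587,390),(497,338))])
print('red',q(37,120,.056),q(155,32,.056)); print('steel front',q(608,460,.056),q(720,325,.056))
delta((.562,-.077,.2),99)
E
```

```text
[[0.5856, -0.0422, 0.06], [0.598, -0.1006, 0.06], [0.5354, -0.1152, 0.06], [0.5264, -0.0504, 0.06]]
red [0.44773581 0.30390669 0.056     ] [0.55250947 0.31867435 0.056     ]
steel front [ 0.51100166 -0.15576547  0.056     ] [ 0.62516707 -0.13546234  0.056     ]
turn [-6.000e-02 -3.000e-02 -3.168e+01] cm [-54.83 -37.89   3.11] pos [0.2022 0.4841 0.2308]
```

{"method": "step_arm", "body": {"deltas": [[[0,0,-8],[-3.8,-2.7,0],0],[[0,0,-16],[-7.7,-5.3,0],0],[[0,0,-24],[-11.5,-8,0],0],[[0,0,-31.7],[-15.3,-10.6,0],0],[[0,0,-31.7],[-19.2,-13.3,0],0],[[0,0,-31.7],[-23,-15.9,0],0],[[0,0,-31.7],[-26.9,-18.6,0],0],[[0,0,-31.7],[-30.7,-21.2,0],0],[[0,0,-31.7],[-34.5,-23.9,0.5],0],[[0,0,-31.7],[-38.4,-26.5,1],0],[[0,0,-31.7],[-42.2,-29.2,1.5],0],[[0,0,-31.7],[-46,-31.8,2],0],[[0,0,-31.7],[-49.9,-34.5,2.5],0],[[0,0,-31.7],[-53,-36.6,3.1],0],[[0,0,-31.7],[-54.8,-37.9,3.1],0],[[0,0,-31.7],[-54.8,-37.9,3.1],0],[[0,0,-31.7],[-54.8,-37.9,3.1],0]]}}

```text
clock: 1.8
position: [0.5614, -0.0765, 0.1997]
ee_rot: [[-0.988, -0.156, -0.001], [-0.156, 0.988, 0.001], [0.001, 0.001, -1.0]]
wrist_force: [-0.1, 0.0, 0.6]
width: -0.0001
grip_force: 0.0
```

```bash
python3 - <<'E'
from h import *
s=bot.get_state();print(s['position'],s['joints'],s['wrist_force'],s['width'],np.degrees(np.arctan2(s['ee_rot'][1][1],s['ee_rot'][0][1])))
snap('wrist','w1')
E
```

```text
[ 0.56140023 -0.07652184  0.19973841] [-2.64625525e-01  3.89250925e-01 -9.47451308e-02  1.08826022e+00
  2.31072702e-04 -4.21294613e-01] [-0.14476057  0.00819649  0.58692963] -8.631155691845504e-05 98.97643919894263
wrist ['img', 'fovy', 'cx', 'cy', 'T_tool_cam'] {'fovy': 69.4195151073652, 'cx': 282.3863521016476, 'cy': 205.99820070216927}
```

View pics/w1.png

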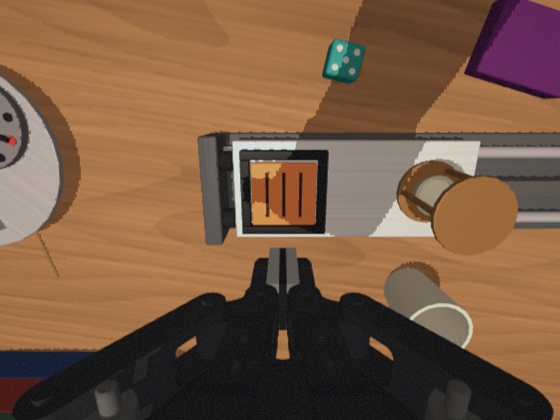

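The wrist view shows the pad's corners at about (250,160), (317,160), (317,227) and (250,227). The rail runs parallel to the image's x axis, and the red stop is to the right.

```bash
python3 - <<'E'
from h import *
c=np.array([ray('w1',p,.06) for p in((250,160),(317,160),(317,227),(250,227))]);print(c.round(4),c.mean(0))
a,b=ray('w1',(240,142),.046),ray('w1',(478,142),.046);d=b-a;print(a,b,np.linalg.norm(d),np.degrees(np.arctan2(d[1],d[0])))
a,b=ray('w1',(235,237),.046),ray('w1',(418,237),.046);d=b-a;print(np.degrees(np.arctan2(d[1],d[0])))
u=np.array([np.cos(np.radians(98.7)),np.sin(np.radians(98.7)),0]);p=c.mean(0)+.0*u;delta((*p[:2],.065),98.7)
E
```

```text
[[ 0.5339 -0.1112  0.06  ]
 [ 0.5241 -0.0496  0.06  ]
 [ 0.5896 -0.037   0.06  ]
 [ 0.6    -0.1028  0.06  ]] [ 0.56191001 -0.07513558  0.06      ]
[ 0.52055632 -0.12394844  0.046     ] [0.48478296 0.10165079 0.046     ] 0.22841792166115615 99.01039174080994
98.99969706904828
turn [ 0.04 -0.05  0.33] cm [-0.09  0.06 13.5 ] pos [ 0.5613 -0.0759  0.2   ]
```

{"method": "step_arm", "body": {"deltas": [[[0,0,0],[0,0,4],0],[[0,0,0],[-0.1,0.1,8],0],[[0,0,0],[-0.1,0.1,11.5],0],[[0,0,0],[-0.1,0.1,13],0],[[0,0,0],[-0.1,0.1,13.7],0],[[0,0,0],[-0.1,0.1,14.1],0],[[0,0,0],[-0.1,0.1,14.4],0],[[0,0,0],[-0.1,0.1,14.6],0],[[0,0,0],[-0.1,0.1,14.6],0]]}}

```text
clock: 2.75
position: [0.563, -0.0752, 0.0549]
ee_rot: [[-0.988, -0.157, 0.001], [-0.157, 0.988, 0.0], [-0.001, 0.0, -1.0]]
wrist_force: [-3.2, 2.7, 5.1]
width: 0.0002
grip_force: 2.2
```

{"method": "step_arm", "body": {"deltas": [[[0,0,0],[0,0,0.15],0],[[0,0,0],[0,0,0.3],0],[[0,0,0],[0,0,0.4],0],[[0,0,0],[0,0,0.4],0]]}}

```text
clock: 3.15
position: [0.5631, -0.0753, 0.0519]
ee_rot: [[-0.988, -0.157, 0.001], [-0.157, 0.988, 0.0], [-0.001, -0.0, -1.0]]
wrist_force: [-6.8, 3.5, 19.0]
width: 0.0001
grip_force: 9.6
```

{"method": "step_arm", "body": {"deltas": [[[0,0,0],[0,0.2,0],0],[[0,0,0],[0,0.7,0],0],[[0,0,0],[0,1.4,0],0],[[0,0,0],[0,2.2,0],0],[[0,0,0],[0,3.0,0],0],[[0,0,0],[0,3.8,0],0],[[0,0,0],[0,4.6,0],0],[[0,0,0],[0,5.4,0],0],[[0,0,0],[0,6.2,0],0],[[0,0,0],[0,7.0,0],0],[[0,0,0],[0,7.8,0],0],[[0,0,0],[0,8.6,0],0],[[0,0,0],[0,9.4,0],0],[[0,0,0],[0,10.2,0],0],[[0,0,0],[0,10.9,0],0],[[0,0,0],[0,11.5,0],0],[[0,0,0],[0,11.9,0],0],[[0,0,0],[0,12,0],0],[[0,0,0],[0,12,0],0]]}}

```text
clock: 5.05
position: [0.5446, 0.0429, 0.0519]
ee_rot: [[-0.988, -0.157, 0.002], [-0.157, 0.988, -0.001], [-0.002, -0.001, -1.0]]
wrist_force: [-6.7, 0.2, 19.3]
width: 0.0001
grip_force: 9.7
```

```bash
python3 - <<'E'
from h import *
snap('side','d2');cv2.imwrite('pics/d2c.png',cv2.resize(cv2.imread('pics/d2.png')[110:250,130:310],None,fx=4,fy=4,interpolation=3))
E
```

```text
side ['img', 'fovy', 'cx', 'cy', 'extrinsics'] {'fovy': 57.56828306657978, 'cx': 282.28835682485095, 'cy': 212.2217258771189}
```

View pics/d2c.png

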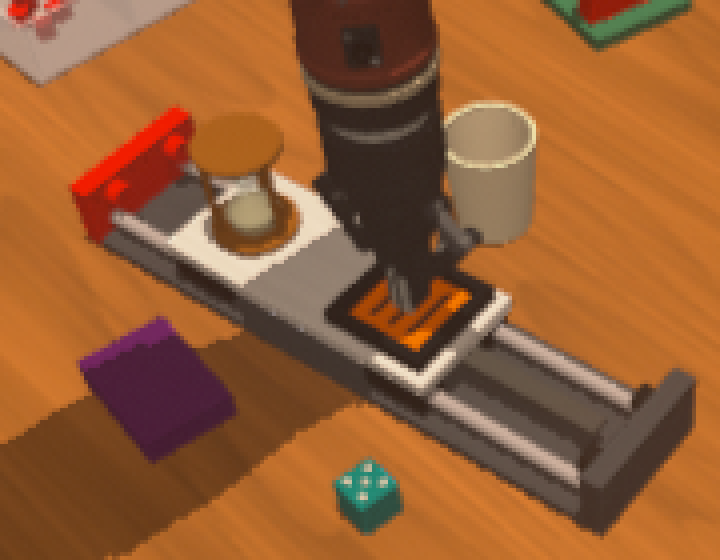

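The carriage is following, with the fingertips on the middle of the pad and clear of the cup and hourglass. I'll push the rest of the way.

{"method": "step_arm", "body": {"deltas": [[[0,0,0],[0,0.3,0],0],[[0,0,0],[0,0.9,0],0],[[0,0,0],[0,1.6,0],0],[[0,0,0],[0,2.4,0],0],[[0,0,0],[0,3.2,0],0],[[0,0,0],[0,4.0,0],0],[[0,0,0],[0,4.7,0],0],[[0,0,0],[0,5.2,0],0],[[0,0,0],[0,5.5,0],0],[[0,0,0],[0,5.8,0],0],[[0,0,0],[0,6.0,0],0],[[0,0,0],[0,6.2,0],0],[[0,0,0],[0,6.3,0],0],[[0,0,0],[0,6.3,0],0]]}}

```text
clock: 6.5
position: [0.5351, 0.103, 0.0519]
ee_rot: [[-0.988, -0.155, 0.002], [-0.155, 0.988, -0.005], [-0.002, -0.005, -1.0]]
wrist_force: [-6.0, -10.8, 18.2]
width: 0.0004
grip_force: 9.4
```

```bash
python3 - <<'E'
from h import *
snap('side','d3');cv2.imwrite('pics/d3c.png',cv2.resize(cv2.imread('pics/d3.png')[120:240,130:300],None,fx=4.5,fy=4.5,interpolation=3))
E
```

```text
side ['img', 'fovy', 'cx', 'cy', 'extrinsics'] {'fovy': 57.56828306657978, 'cx': 282.28835682485095, 'cy': 212.2217258771189}
```

View pics/d3c.png

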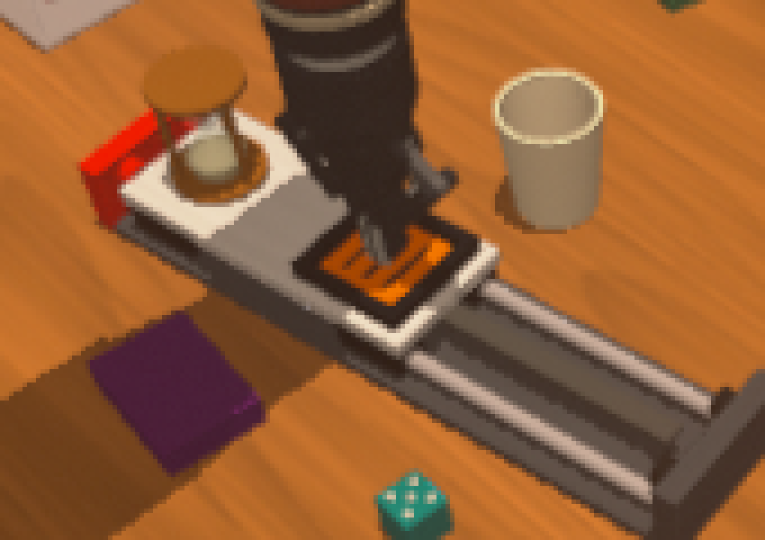

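The carriage is hard against the red bumpers. Now I'll lift straight up to release the pad.

{"method": "step_arm", "body": {"deltas": [[[0,0,0],[0,0,-0.3],0],[[0,0,0],[0,0,-0.6],0],[[0,0,0],[0,0,-0.9],0],[[0,0,0],[0,0,-1.2],0],[[0,0,0],[0,0,-1.8],0],[[0,0,0],[0,0,-3],0],[[0,0,0],[0,0,-6],0],[[0,0,0],[0,0,-10],0],[[0,0,0],[0,0,-14],0],[[0,0,0],[0,0,-15],0],[[0,0,0],[0,0,-15],0]]}}

```text
clock: 7.65
position: [0.5352, 0.1056, 0.2026]
ee_rot: [[-0.988, -0.157, 0.004], [-0.157, 0.988, 0.0], [-0.004, -0.0, -1.0]]
wrist_force: [0.6, -1.0, -0.3]
width: 0.0002
grip_force: 0.0
```

```bash
python3 - <<'E'
from h import *
snap('wrist','w4');snap('side','d4')
a=cv2.imread('pics/w4.png');b=cv2.resize(cv2.imread('pics/d4.png')[120:240,130:300],(595,420),interpolation=3)
cv2.imwrite('pics/j4.png',cv2.resize(np.hstack([a,b]),(800,291)))
E
```

```text
wrist ['img', 'fovy', 'cx', 'cy', 'T_tool_cam'] {'fovy': 69.4195151073652, 'cx': 282.3863521016476, 'cy': 205.99820070216927}
side ['img', 'fovy', 'cx', 'cy', 'extrinsics'] {'fovy': 57.56828306657978, 'cx': 282.28835682485095, 'cy': 212.2217258771189}
```

View pics/j4.png

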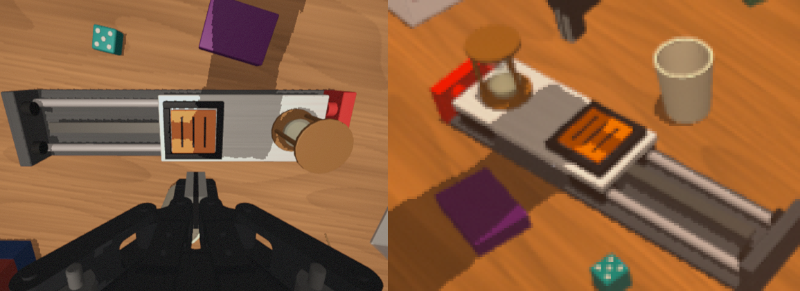

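The carriage sits at the red stop with the pad up. The pad has travelled about 0.18 m by the wrist view, and the loose things have not moved.

```bash
python3 -c "
from cell import bot
print(bot.close_job())"
```

```text
the job is handed in; nothing more can be done
None
```

I pushed the carriage to the red end stop with the pad held down, then let the pad up so it locks there, and handed the job in; the hourglass and the loose things were not touched.

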